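# Touch off a rough casting at three points

## Robot

A 6-joint arm with a two-finger parallel gripper is mounted at the origin on the work surface. World frame = base frame: x ahead of the robot, y to its left, z up, the work surface at z = 0. Lengths are in mm, angles in degrees, forces in N, time in s.
With the tool pointing down it reaches from about 350 to 850 mm from the base axis. Payload 8.1 kg.
Tool frame: the origin (TCP) lies at the centre of the arm's flange, where the gripper is bolted on; the fingertips stand 173 mm ahead of it and the grasp point (between the pads) lies 155 mm ahead of it; z points along the fingers, y is the line along which they close (so a half turn about z gives the same grasp; the last joint's range is limited). The gripper opens to 85 mm and grips with 20 to 120 N. Pads are 22 mm wide; open, the fingers measure 114 mm over their backs; the gripper's body (76 mm by 85 mm) begins 54 mm behind the grasp point. The pads swing forward as they close: fully open they stand 13 mm farther back than shut.
Start: joints at [70.737, 7.471, 85.268, -0, 87.261, -4.893], TCP at [148.886, 581.24, 404.692] pointing down, gripper open.
Joint ranges: [-169.43, 169.43], [-51.17, 129.36], [1.28, 143.12], [-76.62, 256.62], [0, 156.53], [-152.29, 152.29]. Speed limits (degrees/s): [136.94, 136.94, 159.86, 180, 180, 180].

## Interface

Orientations are given as [roll, pitch, yaw] about the fixed x, y, z axes, in that order (R = Rz(yaw) Ry(pitch) Rx(roll)).
In Python, from bench import * gives the robot as it stands.
- The arm moves only by the shell command python3 -m jog 'ROWS' [FORCE]. ROWS is text: rows parted by semicolons, each of 7 numbers parted by spaces: the shift along the tool's x, y, z scaled (see below), then the turn, a rotation vector about the tool's x, y, z scaled (see below), then the closure, from -1 (fully open) to 1 (shut). In form: tx ty tz wx wy wz hand; .... A call has 1 to 5 rows; each row shifts and turns the commanded pose from where the row before left it, along the tool's axes as they then stand; what a row does not reach is not made up. The controller multiplies each number of a shift by 0.1 m and each number of a turn by 60 degrees. A row lasts 1/8 s, in which the tool goes at most 62.5 mm and 10.7 degrees, less where a joint would pass 70% of its speed; a pose out of reach is approached as far as the arm can. A call with a number of a shift or a turn outside -1 to 1 is refused whole. A call with a gripper value outside its range is refused whole. The fingers move at their own pace and stop on an object; FORCE is the grip in N (left out, the last holds). Time passes only in rows, so rows that do not move let the fingers close. It gives the time, the measured TCP pose, the force, the opening and the grip force at its end, in the units of the state.
- sense(): the state, without advancing time (a new reading comes with each control period).
- snapshot(name): name is "scene" or "top"; returns a dict with "img" (480x640x3 uint8, red, green, blue), "fx", "fy", "cx", "cy" (pixels), "extrinsics" (4x4, takes a point from camera to world coordinates). Camera axes: x right, y down, z forward; pixel columns grow to the right and rows downward; lengths in mm; the calibration is good to about 2 mm. A picture is of the moment at which its call begins. There is no depth.
- hand_in(): hands the job in; it is judged then, once.
The state is a dict: "time": time; "joint_pos": joint angles; "qd": joint speeds; "joint_efforts": joint torques, N m; "tool_pos": TCP position; "tcp_rot": TCP orientation; "ft_force": force on the tool from outside, world axes, zero at the start; "wrist_torque": the same for the moment, N m; "finger_gap": finger opening in mm; "grip_force": force on a finger pad.
Only numpy, scipy, OpenCV 4.12 (cv2) and the standard library are available. Lean on these libraries where they do the work, as an engineer would, in place of code of your own. Each camera call takes 0.05 s, during which the arm holds its last target. There are 200 camera calls.

## Task

The rough iron casting on the fixture plate has to be touched off before it is drilled: slide each of the three blue stops by its post towards the casting until its sprung tip presses on it lightly, with about 3 newtons over the stop's own drag and never hard, and let it stand there; do not shift the casting. Only when all three are pressing, throw the red lever fully over, away from the robot, and leave everything else on the bench where it is.

Things in the scene. Friction and masses are not known exactly. Their poses are not given: they have to be found in the camera images.
- stop_a: First stop: blue carriage 44 mm (x) by 32 by 32 mm high; origin at its underside, level with the plate's top, below its post. Slides only along its own x; +x leads to the casting's pad on its -x side, left; 55 mm of travel. Steady drag about 7 N; stays where left, held by that drag. Its brass rod, 20 mm up, ends in a sprung tip, spring 1.5 N per mm, 9 mm travel; see its post entry.
- stop_a_post (a point): Centre of the bare part of the first stop's upright square steel post, yellow-topped: 16 mm wide, standing 45 mm out of the carriage; this point is 55 mm above the plate's top, the post's top 77 mm. The sprung tip's end stands nominally 50 mm from here along the stop's +x, but the rod is screwed in or out by an unknown amount up to 5 mm: only feel tells when it touches.
- stop_b: Second stop: blue carriage 44 mm (x) by 32 by 32 mm high; origin at its underside, level with the plate's top, below its post. Slides only along its own x; +x leads to the casting's pad on its -x side, right; 55 mm of travel. Steady drag about 7 N; stays where left, held by that drag. Its brass rod, 20 mm up, ends in a sprung tip, spring 1.5 N per mm, 9 mm travel; see its post entry.
- stop_b_post (a point): Centre of the bare part of the second stop's upright square steel post, green-topped: 16 mm wide, standing 45 mm out of the carriage; this point is 55 mm above the plate's top, the post's top 77 mm. The sprung tip's end stands nominally 50 mm from here along the stop's +x, but the rod is screwed in or out by an unknown amount up to 5 mm: only feel tells when it touches.
- stop_c: Third stop: blue carriage 44 mm (x) by 32 by 32 mm high; origin at its underside, level with the plate's top, below its post. Slides only along its own x; +x leads to the casting's pad on its +y end; 55 mm of travel. Steady drag about 7 N; stays where left, held by that drag. Its brass rod, 20 mm up, ends in a sprung tip, spring 1.5 N per mm, 9 mm travel; see its post entry.
- stop_c_post (a point): Centre of the bare part of the third stop's upright square steel post, white-topped: 16 mm wide, standing 45 mm out of the carriage; this point is 55 mm above the plate's top, the post's top 77 mm. The sprung tip's end stands nominally 50 mm from here along the stop's +x, but the rod is screwed in or out by an unknown amount up to 5 mm: only feel tells when it touches.
- casting: Rough grey iron casting, 3.5 kg, loose on the plate: block 85 (x) by 140 (y) by 40 mm high, round boss 62 mm across and 12 mm high on top; origin under its centre. Three pale pads, 28 mm wide, stand out 6 mm: two on its -x side (faces at x = -48.5, y = 45 and -45 mm), one on its +y end (face at y = 76, x = 0). It slides if pushed harder than about 14 N in all.
- fixture: Aluminium fixture plate, 280 mm (x) by 380 mm (y), 12 mm thick, fixed to the bench; origin at bench level under the spot where the casting roughly stands; the plate reaches from x = -165 to 115 mm and from y = -185 to 195 mm. Stops a and b slide along its +x, stop c along its -y.
- lock (a joint): Angle of the red-balled lever at the plate's -y edge: about 0 leaning towards the plate's -x side (towards the robot), 1.0 rad fully over to the +x side. It needs about 1 N at the ball and stays where it is left.
- lock_tip (a point): Centre of the lever's red ball, 26 mm in diameter, on a rod 10 mm thick; the pivot is 80 mm away, 34 mm above the bench, its axis along the plate's y; the ball swings in the plate's x-z plane.
- parallel: Loose steel bar, 16 by 90 by 24 mm high, on the plate behind the casting (bystander); origin under its centre.
- collar: Loose brass collar, 34 mm across, 14 mm high, on the plate behind the casting (bystander); origin under its centre.
- jar: Glass jar, 64 mm across, 85 mm high (bystander); origin under its centre.
- tape: Roll of blue tape, 96 mm across, 45 mm high (bystander); origin under its centre.
- screwdriver: Screwdriver lying on the bench (bystander).
- wrench: Wrench lying on the bench (bystander).
- oilcan: Green can, 68 mm across, 120 mm high (bystander); origin under its centre.

How it is judged (in metres and radians):
On the way, in this order (a step that is already met when the one before it is completed fails the run):
1. all three sprung tips press lightly on the casting at once (1 to 6 N each) (contact force between stop_a and casting between 1 and 6 N and contact force between stop_b and casting between 1 and 6 N and contact force between stop_c and casting between 1 and 6 N), for 0.2 s.
2. the red lever is thrown over (value of joint lock above 0.85 rad), for 0.2 s.
At the end, for the whole second after the job is handed in: each of the three stops still presses on the casting with 1 to 6 N, the casting is at rest within 2.5 mm of where it was at the start, and the lever stands at more than 0.85 rad (all of step 1 and distance of casting from where it was at the start of the episode below 0.0025 m and value of joint lock above 0.85 rad and linear speed of casting below 0.01 m/s); the robot touches nothing.
It fails at once if a stop pressed on the casting with more than 10 N (contact force between any of stop_a, stop_b, stop_c and casting above 10 N).
It fails at once if the casting was shifted by more than 5 mm (distance of casting from where it was at the start of the episode above 0.005 m).
It fails at once if the robot itself pushed on the casting with more than 5 N (contact force between any of the fingers, the arm and casting above 5 N).
It fails at once if a bystander was moved by more than 20 mm (distance of any of parallel, collar, jar, tape, screwdriver, wrench, oilcan from where it was at the start of the episode above 0.02 m).
It also fails if it takes over 72 s, if anything falls off the work surface, if the arm or the gripper's body presses on something with over 40 N, if the wrist force passes 120 N, or if a joint passes its speed limit or range.

## Working session

There is one attempt and no reset: what is moved stays moved. The work goes in short steps, Python scripts to look and compute and a shell command to move; the robot and the scene stay as the last step left them, time stands still between calls to the robot, and variables do not carry over. Pictures are saved under pics/ and viewed, at most 10 in all, crops included, and the job is handed in when it is done.

```bash
ls; mkdir -p pics
python3 - <<'E'
from bench import *
import cv2,json,numpy as np
for n in("top","scene"):
    s=snapshot(n); cv2.imwrite(f"pics/{n}0.png",s["img"][:,:,::-1]); print(n,s["fx"],s["fy"],s["cx"],s["cy"],np.round(s["extrinsics"],4).tolist())
print(sense())
E
```

```text
pics
top 609.4189445374549 609.4189445374549 313.4307704786683 241.8819681123441 [[0.0491, -0.977, 0.2075, 162.2488], [-0.9988, -0.0489, 0.0063, -58.0105], [0.004, -0.2076, -0.9782, 1862.5958], [0.0, 0.0, 0.0, 1.0]]
scene 598.1759449568115 598.1759449568115 313.951322655573 248.15357926344313 [[-0.4592, 0.7345, -0.4996, 1225.5153], [0.8883, 0.3833, -0.253, 332.6825], [0.0057, -0.5599, -0.8285, 1274.5695], [0.0, 0.0, 0.0, 1.0]]
{'time': 0.1, 'joint_pos': array([ 7.07351860e+01,  7.51168428e+00,  8.53248119e+01, -9.55742196e-05,
        8.72617314e+01, -4.89111240e+00]), 'qd': array([ 0.02312421, -0.04908817, -0.08760005,  0.05771567,  0.0298259 ,
       -0.02079293]), 'joint_efforts': array([-5.00085189e-04, -5.70955646e+01, -5.01941085e+01, -3.37928213e-04,
        8.32184160e-03, -3.77226945e-05]), 'tool_pos': array([148.83543232, 581.02669604, 403.72267818]), 'tcp_rot': array([-1.79902122e+02, -8.28000274e-03,  1.65626296e+02]), 'ft_force': array([0.17286045, 0.19203391, 0.01186718]), 'wrist_torque': array([-0.03164709,  0.07666602, -0.01084072]), 'grip_force': 0.0, 'finger_gap': 85.54372579257007}
```

View pics/top0.png

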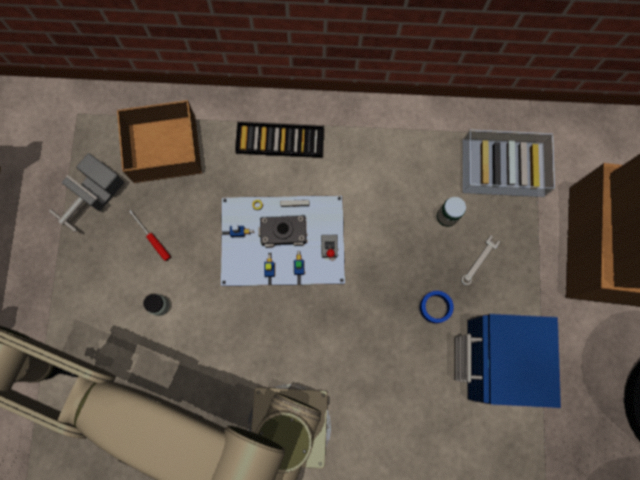

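View pics/scene0.png

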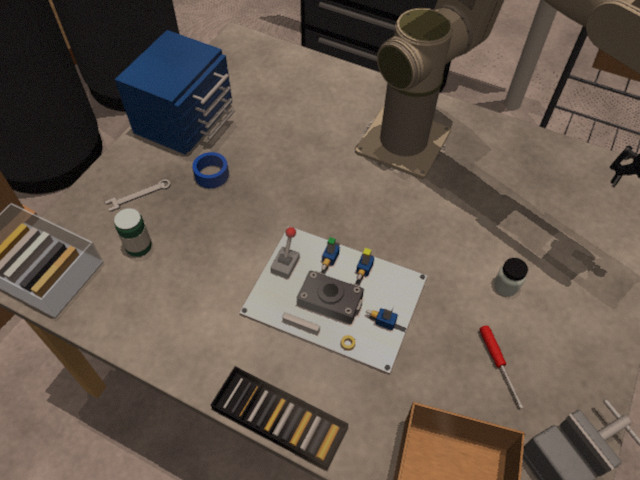

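The top view shows the plate at cols 221–345, rows 197–286, with stops a/b at about (269,268)/(299,264), c at (237,232), and the lever at (330,252). I'll enlarge both views.

Run:
```python
import cv2
a=cv2.imread("pics/top0.png")[190:292,214:350]; cv2.imwrite("pics/topc.png",cv2.resize(a,None,fx=5.8,fy=5.8,interpolation=cv2.INTER_CUBIC))
a=cv2.imread("pics/scene0.png")[222:372,236:431]; cv2.imwrite("pics/scenec.png",cv2.resize(a,None,fx=4,fy=4,interpolation=cv2.INTER_CUBIC))
```

```text
(no output)
```

View pics/topc.png

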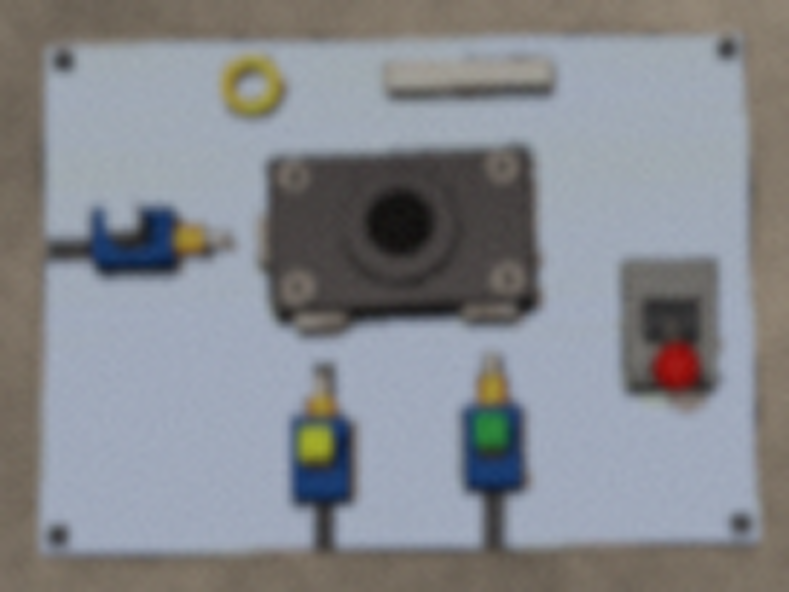

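View pics/scenec.png

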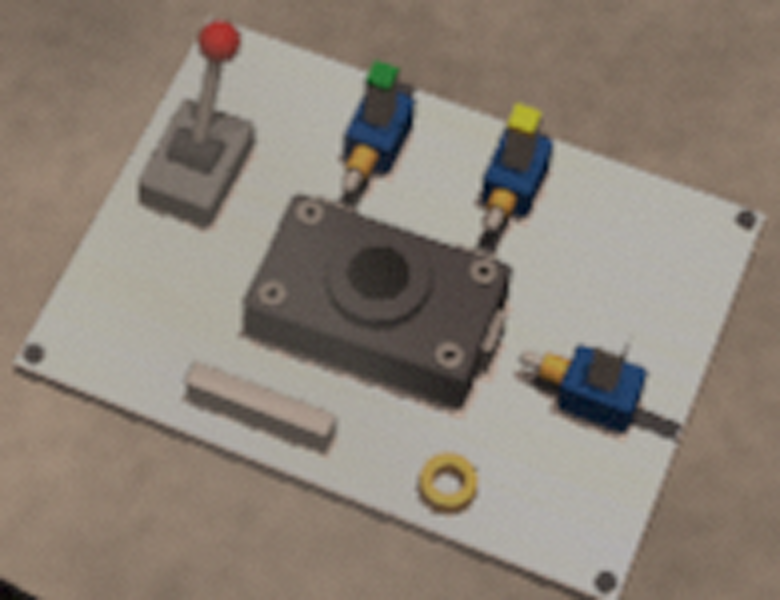

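Both crops are clear. In the top crop, yellow is at (316,443), green at (491,429), the white top near (122,222) blends with the plate, and the ball is at (677,366). In the scene crop they are at (525,117), (383,73), about (612,350) and (219,41).

```bash
cat > geo.py <<'E'
import numpy as np
from bench import *
def ray(s,u,v):
    E=np.array(s["extrinsics"]); d=E[:3,:3]@[(u-s["cx"])/s["fx"],(v-s["cy"])/s["fy"],1]; return E[:3,3],d/np.linalg.norm(d)
def atz(s,u,v,z):
    o,d=ray(s,u,v); return o+d*(z-o[2])/d[2]
def tri(l):
    A=0;b=0
    for s,u,v in l:
        o,d=ray(s,u,v);P=np.eye(3)-np.outer(d,d);A=A+P;b=b+P@o
    return np.linalg.solve(A,b)
E
python3 - <<'E'
from geo import *
t=snapshot("top");s=snapshot("scene")
T=lambda x,y:((x+.5)/5.8-.5+214,(y+.5)/5.8-.5+190)
S=lambda x,y:((x+.5)/4-.5+236,(y+.5)/4-.5+222)
np.set_printoptions(precision=1,suppress=True)
loc=np.array([[115,195],[115,-185],[-165,-185],[-165,195]])
tc=[atz(t,*T(*p),12)[:2] for p in[(42,44),(741,36),(760,541),(40,553)]]
sc=[atz(s,*S(*p),12)[:2] for p in[(617,600),(18,370),(765,213)]]
def fit(L,W):
    L=np.array(L,float);W=np.array(W);l=L-L.mean(0);w=W-W.mean(0)
    a=np.arctan2((l[:,0]*w[:,1]-l[:,1]*w[:,0]).sum(),(l*w).sum())
    R=np.array([[np.cos(a),-np.sin(a)],[np.sin(a),np.cos(a)]]);o=W.mean(0)-R@L.mean(0)
    print("fit",np.degrees(a),o,(W-(L@R.T+o)).round(1).tolist());return a,R,o
fit(loc,tc);fit(loc[[0,1,3]],sc);a,R,o=fit(np.vstack([loc,loc[[0,1,3]]]),np.vstack([tc,sc]))
for n,p,q,z in[("a",(316,443),(525,117),89),("b",(491,429),(383,73),89),("c",(122,222),(612,350),89),("ball",(677,366),(219,41),None)]:
    P=tri([(t,*T(*p)),(s,*S(*q))]);print(n,P,"plate",R.T@(P[:2]-o))
    if z:
        for w in(atz(t,*T(*p),z),atz(s,*S(*q),z)):print("  z89",w[:2],"plate",R.T@(w[:2]-o))
# casting top corners z=52
C=[(270,160),(526,148),(536,303),(282,318)]
cc=[atz(t,*T(*p),52)[:2] for p in C];print(np.array(cc),"c mean",np.mean(cc,0),"plate",R.T@(np.mean(cc,0)-o))
E
```

```text
fit 3.928879454327687 [582.7  49. ] [[0.0, 1.1], [-2.4, 1.0], [0.8, -0.9], [1.6, -1.2]]
fit 4.546175885753465 [583.9  50.6] [[-1.3, -3.2], [-0.5, 3.4], [1.8, -0.2]]
fit 4.177455707095302 [583.   49.8] [[0.6, -0.1], [-3.5, -0.4], [-0.4, -1.0], [2.0, -1.2], [-1.7, -1.8], [1.5, 5.0], [1.6, -0.6]]
a [459.   84.8  88. ] plate [-121.1   43.9]
  z89 [459.2  83.5] plate [-121.    42.7]
  z89 [459.2  86.2] plate [-120.9   45.3]
b [470.4  -4.   89.5] plate [-116.2  -45.4]
  z89 [470.9  -4.9] plate [-115.8  -46.4]
  z89 [469.7  -3.1] plate [-116.8  -44.5]
c [572.5 192.9  75.6] plate [ -0.1 143.4]
  z89 [569.5 190.8] plate [ -3.2 141.6]
  z89 [579.7 194.6] plate [  7.2 144.7]
ball [504.8 -97.1 105. ] plate [ -88.7 -140.8]
[[615.4 120.5]
 [628.7 -14.1]
 [545.3 -23.7]
 [530.7 108.5]] c mean [580.   47.8] plate [-3.1 -1.8]
```

Posts in the plate frame are a (-121,44), b (-116,-45) and c (about 0,143). The ball is at (-89,-141), z 105, and plate yaw is about 4°. I'll push each post from behind with shut fingers, keeping tool y along plate y. First I turn and close.

```bash
cat >> geo.py <<'E'
from scipy.spatial.transform import Rotation as Ro
A=np.radians(4.1);O=np.array([583,49.8]);Rp=np.array([[np.cos(A),-np.sin(A)],[np.sin(A),np.cos(A)]])
def where():
    s=sense();p=np.array(s["tool_pos"]);print("plate",(Rp.T@(p[:2]-O)).round(1),"tipz",round(p[2]-173,1),"rpy",np.round(s["tcp_rot"],1),"F plate",(Rp.T@s["ft_force"][:2]).round(2),"t",s["time"])
def go(px,py,tipz):
    "tool-frame shift (jog units) to plate x,y with tips at tipz"
    s=sense();R=Ro.from_euler("xyz",s["tcp_rot"],degrees=True).as_matrix()
    d=np.r_[Rp@[px,py]+O,tipz+173]-s["tool_pos"];print("shift",(R.T@d/100).round(3))
E
python3 -m jog '0 0 0 0 0 -0.153 1;0 0 0 0 0 -0.154 1;0 0 0 0 0 0 1' 30
python3 -c "
from geo import *
where();go(-160,44,130)"
```

```text
time: 0.57
tool_pos: [148.8, 581.2, 404.4]
tcp_rot: [-180.0, -0.0, -176.0]
ft_force: [-1.0, -0.1, -0.4]
finger_gap: 32.0
grip_force: 0.0
plate [-395.1  561.1] tipz 231.4 rpy [-180.   -0. -176.] F plate [-0.96 -0.06] t 0.575
shift [-2.36  -5.166  1.016]
```

```bash
python3 -m jog '-0.2 -0.43 0 0 0 0 1;-0.2 -0.43 0 0 0 0 1;-0.2 -0.43 0 0 0 0 1;-0.2 -0.43 0 0 0 0 1;-0.2 -0.43 0 0 0 0 1' >/dev/null
python3 -m jog '-0.2 -0.43 0.1 0 0 0 1;-0.2 -0.43 0.1 0 0 0 1;-0.2 -0.43 0.1 0 0 0 1;-0.2 -0.43 0.1 0 0 0 1;-0.2 -0.43 0.1 0 0 0 1' >/dev/null
python3 -m jog '-0.1 -0.4 0.2 0 0 0 1;-0.05 -0.1 0.1 0 0 0 1;0 0 0 0 0 0 1'
python3 -c "
from geo import *
where();go(-155,44,57)"
```

```text
time: 2.2
tool_pos: [397.1, 117.4, 324.0]
tcp_rot: [180.0, -0.1, -176.2]
ft_force: [-0.2, 0.0, 0.1]
finger_gap: -0.1
grip_force: 0.0
plate [-180.6   80.7] tipz 151.0 rpy [ 1.800e+02 -1.000e-01 -1.762e+02] F plate [-0.15  0.01] t 2.2
shift [-0.259 -0.366  0.94 ]
```

```bash
python3 -m jog '-0.26 -0.366 0.2 0 0 0 1;0 0 0.3 0 0 0 1;0 0 0.3 0 0 0 1;0 0 0.14 0 0 0 1;0 0 0 0 0 0 1'
python3 - <<'E'
from geo import *
import cv2
where();go(-155,44,57)
s=snapshot("scene");cv2.imwrite("pics/s1.png",cv2.resize(s["img"][200:380,230:450,::-1],None,fx=3.5,fy=3.3,interpolation=cv2.INTER_CUBIC))
E
```

```text
time: 2.82
tool_pos: [425.4, 83.8, 230.4]
tcp_rot: [180.0, -0.1, -175.9]
ft_force: [0.1, -0.4, 0.3]
finger_gap: -0.3
grip_force: 0.0
plate [-154.8   45.2] tipz 57.4 rpy [ 1.800e+02 -1.000e-01 -1.759e+02] F plate [ 0.09 -0.46] t 2.825
shift [ 0.002 -0.012  0.004]
```

View pics/s1.png

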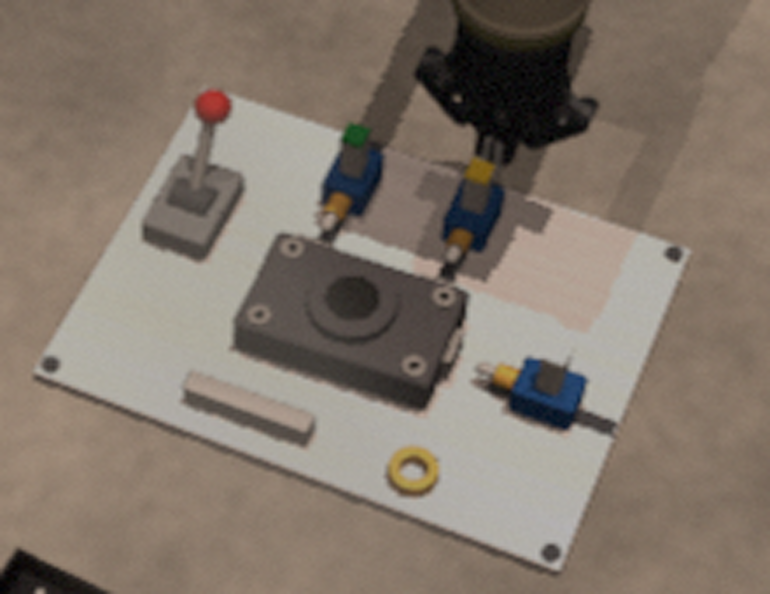

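The shut fingers stand just behind stop a's post (yellow top at about (481,172)). Now I push in small steps.

```bash
python3 -m jog '-0.03 0 0 0 0 0 1;-0.03 0 0 0 0 0 1;-0.03 0 0 0 0 0 1;-0.03 0 0 0 0 0 1;-0.03 0 0 0 0 0 1'|grep -E 'pos|force'
python3 -m jog '-0.03 0 0 0 0 0 1;-0.02 0 0 0 0 0 1;-0.02 0 0 0 0 0 1'|grep -E 'pos|force'
python3 -m jog '-0.02 0 0 0 0 0 1;-0.02 0 0 0 0 0 1'|grep -E 'pos|force'
```

```text
tool_pos: [440.9, 84.0, 230.7]
ft_force: [-7.3, -0.9, 4.7]
grip_force: 3.3
tool_pos: [447.1, 84.4, 230.3]
ft_force: [-6.9, -0.4, 6.0]
grip_force: 3.5
tool_pos: [451.1, 84.7, 230.4]
ft_force: [-6.7, -1.2, 5.1]
grip_force: 3.5
```

```bash
python3 -m jog '-0.02 0 0 0 0 0 1'|grep -E 'ft_force'; for i in 1; do python3 -m jog '-0.01 0 0 0 0 0 1;-0.01 0 0 0 0 0 1'|grep -E 'pos|ft_force'; done
python3 -m jog '-0.01 0 0 0 0 0 1'|grep -E 'ft_force'
python3 -m jog '-0.01 0 0 0 0 0 1'|grep -E 'pos|ft_force'
```

```text
ft_force: [-6.8, -0.8, 5.8]
tool_pos: [455.0, 85.0, 230.3]
ft_force: [-7.8, -0.4, 5.3]
ft_force: [-7.6, -1.2, 5.9]
tool_pos: [457.0, 85.1, 230.3]
ft_force: [-6.5, -0.3, 6.4]
```

```bash
for i in 1; do python3 -m jog '-0.01 0 0 0 0 0 1'|grep -E 'ft_force'
python3 -m jog '-0.01 0 0 0 0 0 1'|grep -E 'pos|ft_force';  python3 -c "
from geo import *
where()"; done
```

```text
ft_force: [-6.5, -1.6, 4.8]
tool_pos: [459.0, 85.2, 230.3]
ft_force: [-7.8, -0.7, 5.6]
plate [-121.1   44.2] tipz 57.3 rpy [-180.    -0.2 -176. ] F plate [-7.81 -0.12] t 5.0
```

```bash
python3 -m jog '-0.01 0 0 0 0 0 1'|grep -E 'ft_force'
python3 -m jog '0 0 0 0 0 0 1'|grep -E 'pos|ft_force'
```

```text
ft_force: [-7.2, -0.8, 5.4]
tool_pos: [460.1, 85.3, 230.3]
ft_force: [-6.3, -1.4, 4.9]
```

```bash
python3 -m jog '-0.01 0 0 0 0 0 1'|grep -E 'ft_force'
python3 -m jog '-0.01 0 0 0 0 0 1'|grep -E 'pos|ft_force'
```

```text
ft_force: [-6.5, -1.3, 5.3]
tool_pos: [462.0, 85.5, 230.3]
ft_force: [-6.4, -0.6, 5.5]
```

```bash
python3 -m jog '-0.01 0 0 0 0 0 1'|grep -E 'ft_force'
python3 -m jog '0 0 0 0 0 0 1'|grep -E 'pos|ft_force'
```

```text
ft_force: [-6.9, 0.1, 4.9]
tool_pos: [463.1, 85.5, 230.3]
ft_force: [-6.0, -1.4, 4.6]
```

```bash
python3 -m jog '-0.01 0 0 0 0 0 1'|grep -E 'ft_force'
python3 -m jog '-0.01 0 0 0 0 0 1'|grep -E 'pos|ft_force'
```

```text
ft_force: [-7.6, -0.5, 5.3]
tool_pos: [464.9, 85.7, 230.3]
ft_force: [-9.7, -0.3, 6.8]
```

```bash
python3 -m jog '-0.01 0 0 0 0 0 1'|grep -E 'ft_force'
python3 -m jog '0 0 0 0 0 0 1'|grep -E 'pos|ft_force'
```

```text
ft_force: [-9.2, -1.8, 7.6]
tool_pos: [465.8, 85.7, 230.3]
ft_force: [-8.5, -1.2, 7.3]
```

```bash
python3 -m jog '-0.005 0 0 0 0 0 1'|grep -E 'ft_force'
python3 -m jog '0 0 0 0 0 0 1'|grep -E 'pos|ft_force'
python3 -m jog '0 0 0 0 0 0 1'|grep -E 'pos|ft_force'
```

```text
ft_force: [-10.0, -2.3, 8.8]
tool_pos: [466.2, 85.7, 230.3]
ft_force: [-10.7, -1.3, 7.9]
tool_pos: [466.2, 85.8, 230.3]
ft_force: [-9.2, -1.8, 7.5]
```

Stop a is now about 3 N over its drag. I back off and go to b.

```bash
python3 -m jog '0.1 0 0 0 0 0 1;0.2 0 0 0 0 0 1;0 0 -0.5 0 0 0 1;0 0 -0.2 0 0 0 1;0 0 0 0 0 0 1'|grep -E 'ft_force'
python3 -c "
from geo import *
where();go(-151,-45,57)"
```

```text
ft_force: [-0.7, -0.2, 0.1]
plate [-142.3   44.3] tipz 129.6 rpy [ 180.     0.3 -175.9] F plate [-0.72 -0.14] t 7.25
shift [ 0.09  -0.893  0.726]
```

```bash
python3 -m jog '0.09 -0.45 0 0 0 0 1;0 -0.44 0 0 0 0 1;0 0 0 0 0 0 1;0 0 0.36 0 0 0 1;0 0 0.36 0 0 0 1'|grep -E 'ft_force'
python3 -m jog '0 0 0 0 0 0 1;-0.03 0 0 0 0 0 1;-0.03 0 0 0 0 0 1;-0.03 0 0 0 0 0 1'|grep -E 'pos|ft_force'
python3 -m jog '-0.03 0 0 0 0 0 1;-0.03 0 0 0 0 0 1'|grep -E 'pos|ft_force'
python3 -c "
from geo import *
where()"
```

```text
ft_force: [-0.2, -0.8, -0.5]
tool_pos: [444.5, -5.0, 230.0]
ft_force: [0.0, 0.4, 0.2]
tool_pos: [449.8, -4.6, 228.9]
ft_force: [-0.0, -0.1, -0.3]
plate [-136.7  -44.8] tipz 55.9 rpy [-180.    0. -176.] F plate [-0.05 -0.11] t 8.625
```

```bash
python3 -m jog '-0.02 0 0 0 0 0 1;-0.02 0 0 0 0 0 1'|grep -E 'ft_force'
python3 -m jog '-0.02 0 0 0 0 0 1'|grep -E 'pos|ft_force'
```

```text
ft_force: [-8.2, -1.5, 5.8]
tool_pos: [454.8, -4.2, 228.4]
ft_force: [-7.5, -0.8, 5.6]
```

```bash
python3 -m jog '-0.01 0 0 0 0 0 1'|grep -E 'ft_force'
python3 -m jog '-0.01 0 0 0 0 0 1'|grep -E 'pos|ft_force'
```

```text
ft_force: [-7.6, -1.7, 5.0]
tool_pos: [456.8, -4.1, 228.4]
ft_force: [-6.7, -1.4, 5.4]
```

```bash
python3 -m jog '-0.01 0 0 0 0 0 1'|grep -E 'ft_force'
python3 -m jog '-0.01 0 0 0 0 0 1'|grep -E 'pos|ft_force'
```

```text
ft_force: [-6.8, -1.2, 5.6]
tool_pos: [458.8, -4.0, 228.3]
ft_force: [-6.6, -1.4, 5.3]
```

```bash
python3 -m jog '-0.01 0 0 0 0 0 1'|grep -E 'ft_force'
python3 -m jog '-0.01 0 0 0 0 0 1'|grep -E 'pos|ft_force'
```

```text
ft_force: [-5.8, -1.4, 5.4]
tool_pos: [460.8, -3.9, 228.4]
ft_force: [-7.3, -1.3, 6.7]
```

```bash
python3 -m jog '-0.01 0 0 0 0 0 1'|grep -E 'ft_force'
python3 -m jog '-0.01 0 0 0 0 0 1'|grep -E 'pos|ft_force'
```

```text
ft_force: [-7.2, -0.9, 4.9]
tool_pos: [462.7, -3.7, 228.3]
ft_force: [-6.6, -1.4, 5.3]
```

```bash
python3 -m jog '-0.01 0 0 0 0 0 1'|grep -E 'ft_force'
python3 -m jog '0 0 0 0 0 0 1'|grep -E 'pos|ft_force'
```

```text
ft_force: [-7.3, -0.4, 5.3]
tool_pos: [463.8, -3.6, 228.4]
ft_force: [-5.7, -2.0, 5.4]
```

```bash
python3 -m jog '-0.01 0 0 0 0 0 1'|grep -E 'ft_force'
python3 -m jog '-0.01 0 0 0 0 0 1'|grep -E 'pos|ft_force'
```

```text
ft_force: [-6.8, -1.9, 4.9]
tool_pos: [465.7, -3.5, 228.3]
ft_force: [-7.1, -1.9, 4.7]
```

```bash
python3 -m jog '-0.01 0 0 0 0 0 1'|grep -E 'ft_force'
python3 -m jog '0 0 0 0 0 0 1'|grep -E 'pos|ft_force'
```

```text
ft_force: [-7.2, -1.3, 5.2]
tool_pos: [466.8, -3.4, 228.3]
ft_force: [-6.0, -0.5, 4.2]
```

```bash
python3 -m jog '-0.01 0 0 0 0 0 1'|grep -E 'ft_force'
python3 -m jog '-0.01 0 0 0 0 0 1'|grep -E 'pos|ft_force'
```

```text
ft_force: [-7.7, -0.9, 5.2]
tool_pos: [468.6, -3.3, 228.3]
ft_force: [-7.6, -0.3, 5.6]
```

```bash
python3 -m jog '-0.01 0 0 0 0 0 1'|grep -E 'ft_force'
python3 -m jog '0 0 0 0 0 0 1'|grep -E 'pos|ft_force'
```

```text
ft_force: [-9.0, -1.6, 7.0]
tool_pos: [469.6, -3.2, 228.3]
ft_force: [-8.1, -1.9, 5.8]
```

```bash
python3 -m jog '-0.01 0 0 0 0 0 1'|grep -E 'ft_force'
python3 -m jog '0 0 0 0 0 0 1'|grep -E 'pos|ft_force'
python3 -m jog '0 0 0 0 0 0 1'|grep -E 'pos|ft_force'
```

```text
ft_force: [-10.8, -1.7, 8.4]
tool_pos: [470.5, -3.2, 228.3]
ft_force: [-9.3, -1.0, 7.0]
tool_pos: [470.5, -3.2, 228.3]
ft_force: [-9.3, -1.5, 7.6]
```

b is done too. I back off, lift and turn 90° so the same finger face pushes c.

```bash
python3 -m jog '0.1 0 0 0 0 0 1;0.2 0 0 0 0 0 1;0 0 -0.5 0 0 0 1;0 0 -0.3 0 0 0.165 1;0 0 0 0 0 0.165 1'|grep -E 'ft_force'
python3 -m jog '0 0 0 0 0 0.165 1;0 0 0 0 0 0.165 1;0 0 0 0 0 0.165 1;0 0 0 0 0 0.165 1;0 0 0 0 0 0.165 1' >/dev/null
python3 -m jog '0 0 0 0 0 0.165 1;0 0 0 0 0 0.18 1;0 0 0 0 0 0 1'|grep -E ft_force
python3 - <<'E'
from geo import *
import cv2
where();go(0,178,130)
s=snapshot("scene");cv2.imwrite("pics/s2.png",cv2.resize(s["img"][230:350,290:430,::-1],None,fx=5,fy=5,interpolation=cv2.INTER_CUBIC))
E
```

```text
ft_force: [-0.1, 0.1, -0.2]
ft_force: [-0.5, 0.5, -0.7]
plate [-145.3  -44.7] tipz 135.6 rpy [180.   -0.   94.2] F plate [-0.48  0.57] t 13.25
shift [2.225 1.456 0.057]
```

View pics/s2.png

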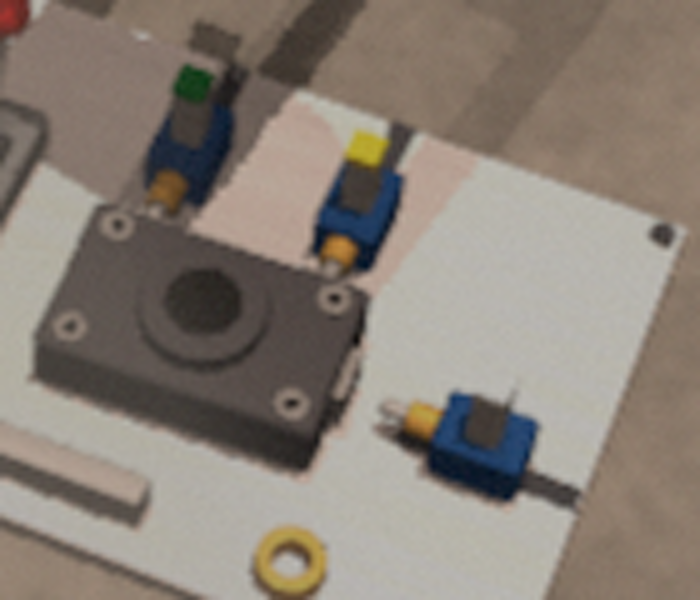

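Both tips reach their pads. Carriage c's top centre is at about (487,431) in this crop, at z 44.

```bash
python3 - <<'E'
from geo import *
s=snapshot("scene")
for x,y in[(487,431),(485,443)]:
    P=atz(s,(x+.5)/5-.5+290,(y+.5)/5-.5+230,44)[:2];print(P,Rp.T@(P-O))
E
python3 -m jog '0.45 0 0 0 0 0 1;0.45 0 0 0 0 0 1;0.45 0.2 0 0 0 0 1;0.45 0.4 0 0 0 0 1;0.42 0.4 0 0 0 0 1'|grep -E 'ft_force'
python3 -m jog '0 0.45 0 0 0 0 1;0 0 0 0 0 0 1;0 0 0 0 0 0 1'|grep -E 'ft_force'
python3 -c "
from geo import *
where();go(0,178,57)"
```

```text
[572.9236674  192.98205103] [  0.18660564 143.53604911]
[579.04985362 194.63410376] [  6.41523117 144.74586722]
ft_force: [-0.0, 0.3, 0.8]
ft_force: [-0.2, -0.2, 0.2]
plate [ -0.5 177.2] tipz 135.1 rpy [-179.9    0.    94.2] F plate [-0.23 -0.21] t 14.35
shift [0.009 0.006 0.781]
```

```bash
python3 -m jog '0 0 0.4 0 0 0 1;0 0 0.38 0 0 0 1;0 0 0 0 0 0 1;-0.03 0 0 0 0 0 1;-0.03 0 0 0 0 0 1'|grep -E 'ft_force'
python3 -m jog '-0.03 0 0 0 0 0 1;-0.03 0 0 0 0 0 1;-0.03 0 0 0 0 0 1'|grep -E 'pos|ft_force'
python3 -m jog '-0.02 0 0 0 0 0 1;-0.02 0 0 0 0 0 1'|grep -E 'pos|ft_force'
python3 -m jog '-0.02 0 0 0 0 0 1;-0.02 0 0 0 0 0 1'|grep -E 'pos|ft_force'
python3 -c "
from geo import *
where()"
```

```text
ft_force: [0.5, -0.1, -0.3]
tool_pos: [571.4, 211.5, 230.9]
ft_force: [0.1, -0.6, 0.3]
tool_pos: [571.6, 208.6, 230.8]
ft_force: [-0.4, 7.3, 0.3]
tool_pos: [571.8, 204.8, 230.9]
ft_force: [-0.5, 7.8, 0.6]
plate [-1.000e-01  1.554e+02] tipz 57.9 rpy [ 1.80e+02 -1.00e-01  9.41e+01] F plate [0.03 7.79] t 15.85
```

```bash
python3 -m jog '-0.02 0 0 0 0 0 1;-0.02 0 0 0 0 0 1'|grep -E 'ft_force'
python3 -m jog '-0.01 0 0 0 0 0 1'|grep -E 'pos|ft_force'
```

```text
ft_force: [-1.0, 6.2, 0.1]
tool_pos: [572.2, 199.8, 230.9]
ft_force: [0.3, 6.4, -0.5]
```

```bash
python3 -m jog '-0.01 0 0 0 0 0 1'|grep -E 'ft_force'
python3 -m jog '-0.01 0 0 0 0 0 1'|grep -E 'pos|ft_force'
```

```text
ft_force: [-0.4, 6.4, -0.2]
tool_pos: [572.3, 197.8, 230.9]
ft_force: [-0.3, 6.6, -0.0]
```

```bash
python3 -m jog '-0.01 0 0 0 0 0 1'|grep -E 'ft_force'
python3 -m jog '-0.01 0 0 0 0 0 1'|grep -E 'pos|ft_force'
```

```text
ft_force: [-0.8, 7.6, -0.1]
tool_pos: [572.4, 195.8, 230.9]
ft_force: [-0.8, 7.9, 0.9]
```

```bash
python3 -m jog '0 0 0 0 0 0 1'|grep -E 'ft_force'
python3 -m jog '-0.01 0 0 0 0 0 1'|grep -E 'pos|ft_force'
```

```text
ft_force: [-0.3, 6.9, 0.6]
tool_pos: [572.5, 194.9, 230.9]
ft_force: [-0.5, 7.6, -0.8]
```

```bash
python3 -m jog '-0.01 0 0 0 0 0 1'|grep -E 'ft_force'
python3 -m jog '0 0 0 0 0 0 1'|grep -E 'pos|ft_force'
```

```text
ft_force: [-0.8, 9.1, -0.2]
tool_pos: [572.5, 194.0, 230.8]
ft_force: [0.1, 7.8, 0.5]
```

```bash
python3 -m jog '-0.01 0 0 0 0 0 1'|grep -E 'ft_force'
python3 -m jog '0 0 0 0 0 0 1'|grep -E 'pos|ft_force'
python3 -m jog '0 0 0 0 0 0 1'|grep -E 'pos|ft_force'
```

```text
ft_force: [-0.7, 8.7, 1.1]
tool_pos: [572.6, 193.2, 230.9]
ft_force: [-0.6, 9.5, 0.4]
tool_pos: [572.6, 193.2, 230.9]
ft_force: [-0.6, 8.9, -1.0]
```

```bash
python3 -m jog '-0.004 0 0 0 0 0 1;0 0 0 0 0 0 1'|grep -E 'pos|ft_force'
python3 -m jog '0 0 0 0 0 0 1'|grep -E 'pos|ft_force'
python3 -m jog '0.1 0 0 0 0 0 1;0.2 0 0 0 0 0 1;0 0 -0.45 0 0 0 1;0 0 -0.45 0 0 0 1;0 0 -0.1 0 0 0 1'|grep -E 'ft_force'
python3 -c "
from geo import *
where();go(-140,-141,157)"
```

```text
tool_pos: [572.6, 192.9, 230.9]
ft_force: [-0.7, 10.0, 0.6]
tool_pos: [572.6, 192.9, 230.9]
ft_force: [-0.2, 9.3, 0.2]
ft_force: [0.3, 0.1, -0.0]
plate [  1.1 173.3] tipz 162.2 rpy [ 1.796e+02 -1.000e-01  9.410e+01] F plate [0.35 0.06] t 18.6
shift [-3.142 -1.414  0.038]
```

```bash
python3 -m jog '-0.3 -0.14 0 0 0 0 1;-0.45 -0.2 0 0 0 0 1;-0.45 -0.2 0 0 0 0 1;-0.45 -0.2 0 0 0 0 1;-0.45 -0.2 0 0 0 0 1'|grep -E 'ft_force'
python3 -m jog '-0.45 -0.2 0 0 0 0 1;-0.4 -0.2 0 0 0 0 1;-0.19 -0.07 0 0 0 0 1;0 0 0 0 0 -0.165 1;0 0 0 0 0 -0.165 1'|grep -E 'ft_force'
python3 -m jog '0 0 0 0 0 -0.165 1;0 0 0 0 0 -0.165 1;0 0 0 0 0 -0.165 1;0 0 0 0 0 -0.165 1;0 0 0 0 0 -0.165 1'|grep -E 'ft_force'
python3 -m jog '0 0 0 0 0 -0.165 1;0 0 0 0 0 -0.18 1;0 0 0 0 0 0 1'|grep -E ft_force
python3 - <<'E'
from geo import *
import cv2
where();go(-130,-141,92)
s=snapshot("scene");cv2.imwrite("pics/s3.png",cv2.resize(s["img"][200:350,240:440,::-1],None,fx=4,fy=4,interpolation=cv2.INTER_CUBIC))
E
```

```text
ft_force: [1.2, -0.8, -0.0]
ft_force: [0.1, 0.1, 0.2]
ft_force: [0.1, 0.1, -0.2]
ft_force: [-0.3, -0.9, 0.1]
plate [-141.  -141.6] tipz 157.0 rpy [ 1.80e+02 -1.00e-01 -1.76e+02] F plate [-0.36 -0.91] t 20.85
shift [-0.111  0.006  0.65 ]
```

View pics/s3.png

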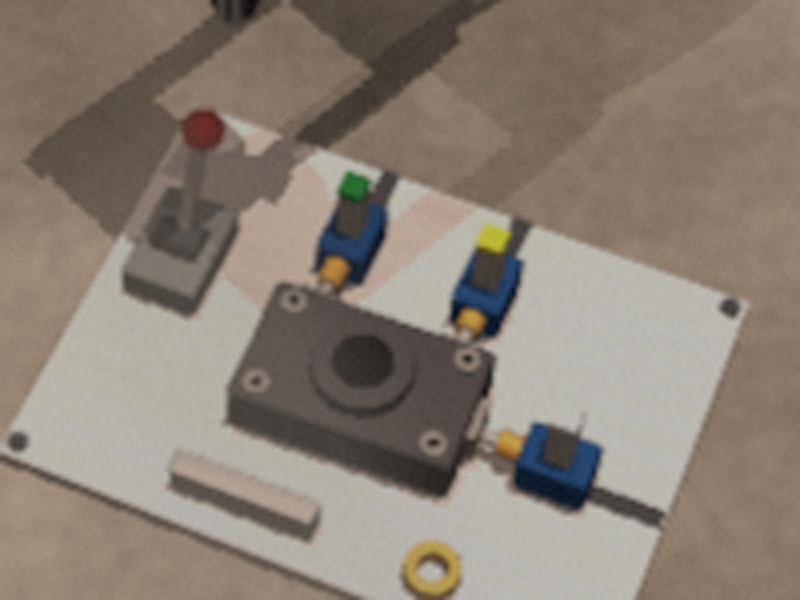

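All three tips reach their pads, and the lever ball at (203,130) is still leaning to the robot. I descend behind it and push along +x.

```bash
python3 -m jog '0 0 0.33 0 0 0 1;0 0 0.32 0 0 0 1;0 0 0 0 0 0 1;-0.15 0 0 0 0 0 1;-0.15 0 0 0 0 0 1'|grep -E 'ft_force'
python3 -m jog '-0.1 0 0 0 0 0 1;-0.1 0 0 0 0 0 1;-0.1 0 0 0 0 0 1;-0.1 0 0 0 0 0 1;-0.1 0 0 0 0 0 1'|grep -E 'ft_force'
python3 -c "
from geo import *
where()"
python3 -m jog '-0.05 0 0 0 0 0 1;-0.05 0 0 0 0 0 1'|grep -E 'ft_force'
python3 -m jog '-0.04 0 0 0 0 0 1'|grep -E 'ft_force'
python3 -c "
from geo import *
where()"
```

```text
ft_force: [-1.8, 0.0, 2.2]
ft_force: [-0.3, 0.4, 1.4]
plate [ -60.4 -142.2] tipz 92.7 rpy [ 180.   -0. -176.] F plate [-0.26  0.44] t 22.15
ft_force: [-0.6, 0.2, -1.0]
ft_force: [-1.8, 0.6, 0.0]
plate [ -46.9 -142.2] tipz 92.5 rpy [ 180.   -0. -176.] F plate [-1.73  0.74] t 22.525
```

```bash
python3 -m jog '-0.04 0 0 0 0 0 1;-0.03 0 0 0 0 0 1'|grep -E 'ft_force'
python3 -m jog '-0.02 0 0 0 0 0 1'|grep -E 'ft_force'
python3 -m jog '-0.02 0 0 0 0 0 1'|grep -E 'ft_force'
python3 - <<'E'
from geo import *
import cv2
where()
s=snapshot("scene");cv2.imwrite("pics/s4.png",cv2.resize(s["img"][200:350,240:440,::-1],None,fx=4,fy=4,interpolation=cv2.INTER_CUBIC))
E
```

```text
ft_force: [-0.3, -0.8, -1.1]
ft_force: [-0.6, 0.3, -1.4]
ft_force: [-4.1, -0.2, 0.6]
plate [ -36.  -142.2] tipz 92.6 rpy [ 180.    -0.  -175.9] F plate [-4.13  0.11] t 23.025
```

View pics/s4.png

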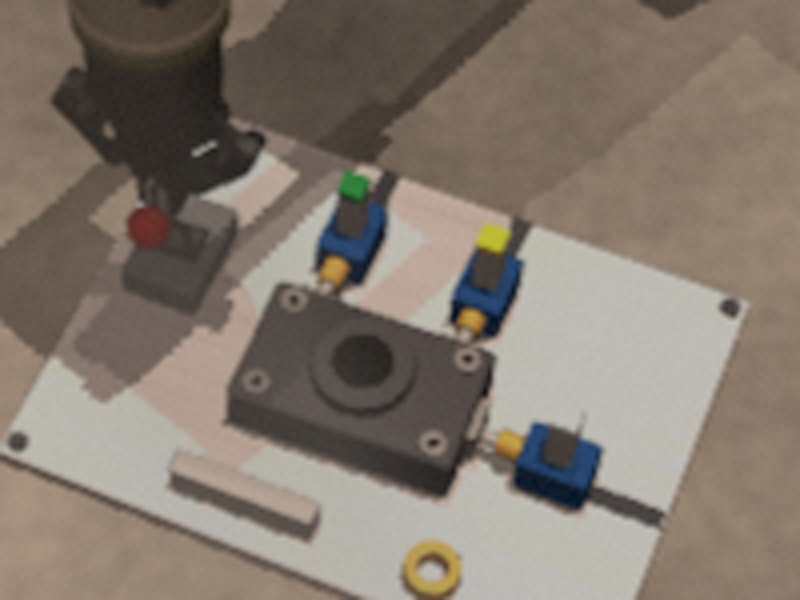

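The ball is over at (148,228), and the force has jumped as if at its end stop. I nudge once to confirm, then withdraw and check the ball.

```bash
python3 -m jog '-0.01 0 0 0 0 0 1;0 0 0 0 0 0 1'|grep -E 'ft_force'
python3 -m jog '0.1 0 0 0 0 0 1;0.3 0 0 0 0 0 1;0.1 0 -0.5 0 0 0 1;0 0 -0.5 0 0 0 1;0 0 0 0 0 0 1'|grep -E 'ft_force'
python3 - <<'E'
from geo import *
import cv2
where()
np.set_printoptions(precision=1,suppress=True)
def red(n):
    s=snapshot(n);h=cv2.cvtColor(s["img"],cv2.COLOR_RGB2HSV);m=((h[...,0]<6)|(h[...,0]>174))&(h[...,1]>170)&(h[...,2]>60)
    k,_,st,c=cv2.connectedComponentsWithStats(m.astype(np.uint8));i=[j for j in range(1,k) if 12<st[j,4]<200];print(n,[(c[j].round(1),st[j,4]) for j in i]);return s,[c[j] for j in i]
for n in("scene","top"):
    s,c=red(n)
    for p in c:P=atz(s,*p,103);print(Rp.T@(P[:2]-O))
E
```

```text
ft_force: [-5.7, 0.1, 2.6]
ft_force: [0.8, 0.1, 0.1]
plate [ -83.9 -142.7] tipz 198.5 rpy [-179.8    0.6 -176. ] F plate [0.79 0.03] t 23.95
scene []
top []
```

Run:
```python
from geo import *
import cv2
s=snapshot("scene")
b=s["img"].astype(int);m=(b[...,0]>1.8*b[...,1])&(b[...,0]>1.8*b[...,2])&(b[...,0]>50);m[:200]=0;m[350:]=0;m[:,:240]=0;m[:,440:]=0
v,u=np.nonzero(m);print(u.mean(),v.mean(),len(u))
for q in((148.5/4-.5+240,228.5/4-.5+200),(u.mean(),v.mean())):
  for z in(100,103,106):print(z,Rp.T@(atz(s,*q,z)[:2]-O))
s0=cv2.imread("pics/scene0.png")[:,:,::-1].astype(int)
```

```text
276.71875 256.265625 64
100 [ -14.0593884  -141.77501231]
103 [ -12.33495461 -140.80956403]
106 [ -10.61052082 -139.84411576]
100 [ -15.05968449 -142.00345693]
103 [ -13.33269581 -141.03742517]
106 [ -11.60570714 -140.07139342]
```

The ball moved about 76 mm, which is a swing of about 0.99 rad, so the lever is fully over. The robot is clear.

```bash
python3 -c "
from bench import *
print(hand_in())"
```

```text
the job is handed in; nothing more can be done
None
```

I set all three stops against the casting at about 3 N over their drag, then threw the red lever fully over (about 0.99 rad from the camera) and handed the job in at about 24 s; no verdict came back.

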